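Take the yellow tape roll off its post

ROBOT

A 6-joint arm with a two-finger parallel gripper is mounted at the origin on the work surface. World frame = base frame: x ahead of the robot, y to its left, z up, the work surface at z = 0. Lengths are in m, angles in rad, forces in N, time in s.
With the tool pointing down it reaches from about 0.375 to 0.9 m from the base axis. Payload 3.1 kg.
Tool frame: the origin (TCP) lies at the very end of the fingers, on their centre line; the grasp point (between the pads) lies 19 mm behind it; z points along the fingers, y is the direction in which the jaws open and shut (so a half turn about z gives the same grasp; the last joint's range is limited). The gripper opens to 85 mm and grips with 20 to 120 N. Pads are 22 mm wide; open, the fingers measure 114 mm over their backs; the gripper's body (76 mm by 85 mm) begins 54 mm behind the grasp point. The pads swing forward as they close: fully open they stand 13 mm farther back than shut.
Start: joints at [1.032, 0.527, 1.433, -0, 1.181, -0.178], TCP at [0.221, 0.585, 0.231] pointing down, gripper open.
Joint ranges: [-3.08, 3.08], [-0.75, 2.2], [0.22, 2.44], [-1.43, 4.57], [0, 2.65], [-2.85, 2.85]. Speed limits (rad/s): [2.79, 2.79, 3.14, 3.14, 3.14, 3.14].

INTERFACE

Orientations are given as a rotation vector (axis times angle).
In Python, from station import manip gives the robot as it stands. The module is installed in compiled form; this text tells all that it offers.
- The arm moves only by the tool drive_tool, never from a script. Its argument "moves" is a list of rows, each a list of 7 numbers: the shift along the world's x, y, z normalised to -1 to 1, where 1 is 0.03 m, then the turn, a rotation vector about the world's x, y, z normalised to -1 to 1, where 1 is 10 degrees, then the opening, from 0 (shut) to 1 (fully open). A call has 1 to 8 rows; each row shifts and turns the commanded pose from where the row before left it; what a row does not reach is not made up. A row lasts 1/8 s, in which the tool goes at most 62.5 mm and 10.7 degrees, less where a joint would pass 70% of its speed; a pose out of reach is approached as far as the arm can. A call with a number of a shift or a turn outside -1 to 1 is refused whole. A call with a gripper value outside its range is refused whole. The fingers move at their own pace and stop on an object; "force" is the grip in N (left out, the last holds). Time passes only in rows, so rows that do not move let the fingers close. It gives the time, the measured TCP pose, the force and the opening at its end, in the units of the state.
- manip.read_state(): the state, without advancing time (a new reading comes with each control period).
- manip.camera(name): name is "scene" or "top" or "wrist"; returns a dict with "frame" (384x512x3 uint8, red, green, blue), "fx", "fy", "cx", "cy" (pixels), "cam_to_world" (4x4, takes a point from camera to world coordinates); the wrist camera has in their place "mount" (4x4, takes a point from camera to tool coordinates, whose origin is the TCP and whose axes are the flange's). Camera axes: x right, y down, z forward; pixel columns grow to the right and rows downward; lengths in m; the calibration is good to about 2 mm. A picture is of the moment at which its call begins: read the wrist's pose just before it. There is no depth.
- manip.hand_in(): hands the job in, once; it reports no verdict.
Trained networks look in a picture, given as the dict that the camera call returned (one of the last four; its "shot" number tells which), for a name from the list of things; names that differ only in an ending like _2 or _b are one class to them, and where a whole thing is asked for, a point or a joint stands for the part that bears it (a point fixed in the world has none). Each returns a list of dicts, best first, with "score" (0 to 1); they miss things now and then, are a little off and sometimes report something else, mostly with a low value. They report only what shows in the picture. A call takes as long as a camera call. They do not tell look-alikes from the thing itself.
- manip.trace(query, picture): "mask" (384x512 bool, what is visible of it) and "extent" ([centre column, centre row, width, height] in pixels, round what is visible of it).
The state is a dict: "t": time; "qpos": joint angles; "dq": joint speeds; "joint_torque": joint torques, N m; "tcp_pos": TCP position; "ee_rot": TCP orientation; "wrist_force": force on the tool from outside, world axes, zero at the start; "torque": the same for the moment, N m; "opening": opening from 0.0 (shut) to 1.0 (fully open).
Only numpy, scipy, OpenCV 4.12 (cv2) and the standard library are available. Lean on these libraries where they do the work, as an engineer would, in place of code of your own. Each camera call takes 0.05 s, during which the arm holds its last target. There are 200 camera calls.

TASK

The yellow tape is going to the next crimping station in the steel tray: lift the yellow roll straight up off its post and lay it flat inside the tray. Set it down gently, do not drop it, and leave the blue and the white rolls on their posts.

Things in the scene. Friction and masses are not known exactly. Their poses are not given: they have to be found in the camera images.
- roll_yellow: Yellow tape roll, cardboard core, lying flat on a fixed spindle stand: outer diameter 60 mm, bore 28, height 36, 55 to 115 g. Origin: centre of underside, 20 mm above the bench at the start; z up along its axis. Stand: foot 84 mm across, 8 high; seat 52 across (narrower than the roll) up to 20; steel post 16 in diameter through the bore, tip 70 mm above the bench (14 above the roll's top).
- roll_blue: Same roll of tape in blue, on its own like stand; to be left there. Origin: centre of its underside.
- roll_white: Same roll of tape in white, on its own like stand; to be left there. Origin: centre of its underside.
- tray: Shallow square steel tray fixed to the bench, among the stands: 160 x 160 mm outside, walls 4 mm thick and 20 mm high, inner floor 4 mm above the bench. Origin: centre of its underside; x and y along its sides, z up.
Things that resemble listed ones, but are neither listed nor needed, are in the scene too. There is more than one size of the roll_yellow; the one meant has the size given above. Several things have the shape of the tray; the one meant has the colours described above.

How it is judged:
On the way:
1. the yellow roll is lifted clear of its post (height (world z) of roll_yellow above 0.072 m), for 0.1 s.
At the end, for the whole second after the job is handed in: The yellow roll lies flat (within 10 degrees) and at rest on the tray's floor, wholly inside its walls (centre within 55 mm of the tray's centre along each side, underside less than 10 mm above the tray's underside); the blue and white rolls are still on their posts (moved less than 30 mm) (x of roll_yellow in the frame of tray between -0.055 and 0.055 m and y of roll_yellow in the frame of tray between -0.055 and 0.055 m and z of roll_yellow in the frame of tray below 0.01 m and angle between roll_yellow's own z axis and vertical below 0.17 rad and linear speed of roll_yellow below 0.02 m/s and distance of each of roll_blue, roll_white from where it was at the start of the episode below 0.03 m); the robot touches nothing.
It fails at once if the yellow roll is dropped (falls freely by more than about 30 mm) (linear speed of roll_yellow above 0.8 m/s and contact force between the fingers and roll_yellow below 0.05 N).
It fails at once if the blue or the white roll is lifted or knocked off its post (distance of any of roll_blue, roll_white from where it was at the start of the episode above 0.03 m).
It also fails if it takes over 38 s, if anything falls off the work surface, if the arm or the gripper's body presses on something with over 40 N, if the wrist force passes 120 N, or if a joint passes its speed limit or range.

## Working session

There is one attempt and no reset: what is moved stays moved. The work goes in short steps, Python scripts to look and compute and a tool call to move; the robot and the scene stay as the last step left them, time stands still between calls to the robot, and variables do not carry over. Pictures are saved under pics/ and viewed, about 8 in all and at most 12, crops included, and the job is handed in when it is done.

Besides the shell and the picture viewer there is one more tool, called after "Emit:" by a JSON object that holds its "fn" and its "kwargs". drive_tool: Moves the arm, as the interface text tells. Scaled input: -1 to 1 covers 0.03 m each way for a shift and 10 degrees each way for a turn. Its arguments: {"type":"object","properties":{"moves":{"type":"array","items":{"type":"array","items":{"type":"number"}}},"force":{"type":"number"}},"required":["moves"]}

```bash
mkdir -p pics; cat > h.py <<'E'
import numpy as np, cv2
from station import manip
def ray(p,u,v,z,T=None):
    T=np.array(p["cam_to_world"]) if T is None else T
    d=T[:3,:3]@np.array([(u-p["cx"])/p["fx"],(v-p["cy"])/p["fy"],1]); o=T[:3,3]
    return o+d*(z-o[2])/d[2]
def save(p,n,crop=None,s=1):
    im=p["frame"][:,:,::-1]
    if crop: im=im[crop[1]:crop[3],crop[0]:crop[2]]
    cv2.imwrite("pics/"+n,cv2.resize(im,None,fx=s,fy=s,interpolation=cv2.INTER_CUBIC))
E
python3 - <<'E'
from h import *
s=manip.read_state(); print(s["t"],s["tcp_pos"],s["ee_rot"],s["opening"])
a=manip.camera("top"); b=manip.camera("scene")
cv2.imwrite("pics/a.png",np.vstack([cv2.resize(a["frame"],(800,600))])[:,:,::-1]); save(b,"b.png",None,1.5)
print(np.array(a["cam_to_world"]).round(3),a["fx"])
for q,z in [("roll_yellow",.056),("roll_blue",.056),("roll_white",.056),("tray",.02)]:
  for p,n in ((a,"top"),(b,"scene")):
    for r in manip.trace(q,p):
      e=r["extent"]; print(q,n,round(r["score"],2),np.round(e,1), ray(p,e[0],e[1],z).round(3), (ray(p,e[0]+e[2]/2,e[1],z)-ray(p,e[0]-e[2]/2,e[1],z)).round(3))
E
```

```text
0.0 [0.22023629 0.5841221  0.23030872] [-0.56347618 -3.08984799  0.00333684] 0.998724107988337
[[-0.008 -0.992  0.127  0.332]
 [-1.     0.004 -0.03   0.024]
 [ 0.029 -0.128 -0.991  1.123]
 [ 0.     0.     0.     1.   ]] 392.2695193069865
roll_yellow top 0.47 [214.8 182.2  16.4  18.9] [0.487 0.085 0.056] [-0.    -0.045  0.   ]
roll_yellow scene 0.8 [226.5 237.4  25.6  24.1] [0.623 0.098 0.056] [-0.042  0.046 -0.   ]
roll_yellow scene 0.55 [256.3 218.8  20.2  17.7] [0.528 0.112 0.056] [-0.035  0.037  0.   ]
roll_blue top 0.7 [124.8 187.9  25.5  19.9] [0.472 0.329 0.056] [-0.    -0.069  0.   ]
roll_blue scene 0.8 [341.8 255.7  25.4  29. ] [0.479 0.336 0.056] [-0.041  0.044  0.   ]
roll_blue scene 0.25 [197.4 199.1  81.9  64.2] [ 0.58  -0.046  0.056] [-0.145  0.156  0.   ]
roll_white top 0.68 [367.2 187.2  24.   21.7] [ 0.471 -0.337  0.056] [-0.    -0.067  0.   ]
roll_white scene 0.86 [155.1 136.9  20.4  23.5] [ 0.484 -0.324  0.056] [-0.041  0.044  0.   ]
tray top 0.89 [276.9 167.7  60.5  60.5] [ 0.533 -0.09   0.02 ] [-0.001 -0.174  0.   ]
tray top 0.8 [196.3 241.8  67.   66. ] [0.325 0.138 0.02 ] [-0.002 -0.185  0.   ]
tray top 0.67 [321.9 251.2  73.9  69.1] [ 0.296 -0.212  0.02 ] [-0.002 -0.208  0.   ]
tray scene 0.89 [199.5 199.2  79.4  67. ] [ 0.553 -0.068  0.02 ] [-0.146  0.158  0.   ]
tray scene 0.65 [309.4 197.7  77.6  62.6] [0.344 0.148 0.02 ] [-0.145  0.156 -0.   ]
tray scene 0.64 [224.7 138.9  69.9  48. ] [ 0.316 -0.198  0.02 ] [-0.148  0.158  0.   ]
```

View pics/a.png

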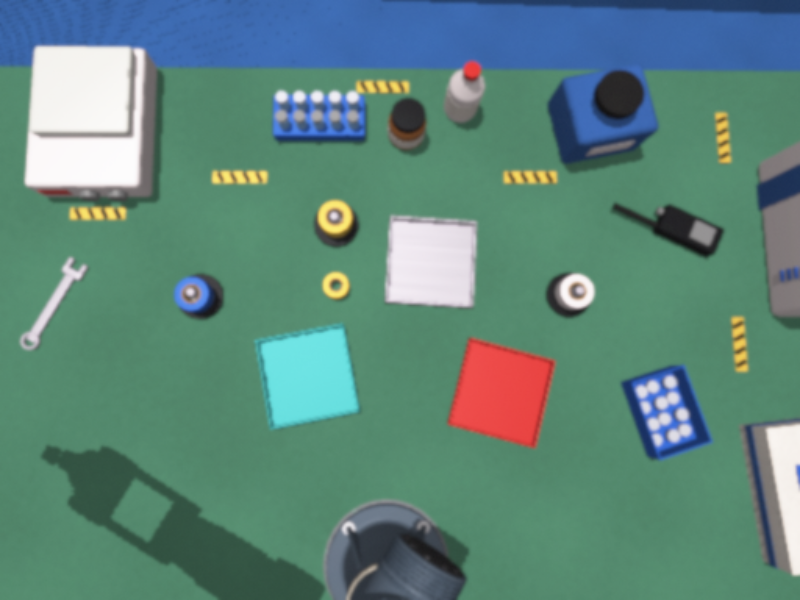

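View pics/b.png

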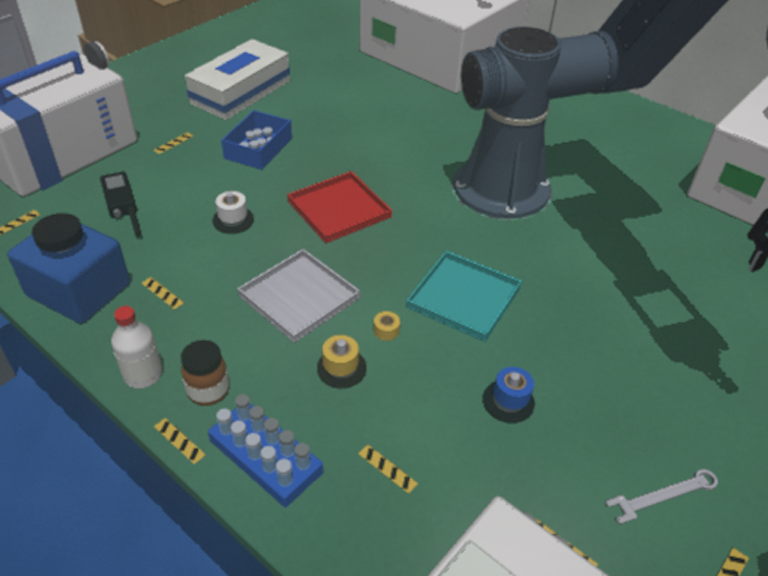

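The top view (800x600) shows two yellow candidates: the roll on its post at (336,218), and a small loose ring with no stand at (336,285). I choose the one on the post. There are three trays: grey steel at (431,261), cyan at (307,376) and red at (501,392). I choose the grey one. Blue is at (197,294) and white at (575,292).

```bash
python3 - <<'E'
from h import *
a=manip.camera("top"); b=manip.camera("scene")
def yel(p,box):
    h=cv2.cvtColor(p["frame"],cv2.COLOR_RGB2HSV); m=cv2.inRange(h,(18,110,90),(35,255,255))
    k=np.zeros_like(m); x0,y0,x1,y1=box; k[y0:y1,x0:x1]=m[y0:y1,x0:x1]
    return cv2.boundingRect(k)
for p,box in((a,(195,120,235,158)),(b,(205,215,245,255))):
    x,y,w,h=yel(p,box); print(x,y,w,h, ray(p,x+w/2,y+h/2,.045).round(3),ray(p,x+w/2,y+h/2,.056).round(3),
      np.linalg.norm(ray(p,x+w,y+h/2,.05)-ray(p,x,y+h/2,.05)).round(4))
t=manip.trace("tray",a)[0]; c,_=cv2.findContours(t["mask"].astype(np.uint8),0,1)
r=cv2.minAreaRect(max(c,key=cv2.contourArea)); print(r)
P=np.array([ray(a,*q,.02)[:2] for q in cv2.boxPoints(r)]); print(P.round(3),P.mean(0).round(3))
t=manip.trace("tray",b)[0]["extent"];print(t)
save(b,"c.png",(200,190,280,270),6)
R=cv2.Rodrigues(np.array(manip.read_state()["ee_rot"]))[0];print(R.round(2))
E
```

```text
203 128 24 24 [0.608 0.085 0.045] [0.605 0.084 0.056] 0.067
215 224 24 27 [0.616 0.093 0.045] [0.622 0.1   0.056] 0.0586
((320.730712890625, 250.9672393798828), (58.18736267089844, 57.577884674072266), 14.534454345703125)
[[ 0.241 -0.109]
 [ 0.395 -0.153]
 [ 0.353 -0.311]
 [ 0.2   -0.264]] [ 0.297 -0.209]
[224.4, 138.6, 75.4, 48.7]
[[-0.94  0.35  0.  ]
 [ 0.35  0.94  0.  ]
 [-0.    0.   -1.  ]]
```

View pics/c.png

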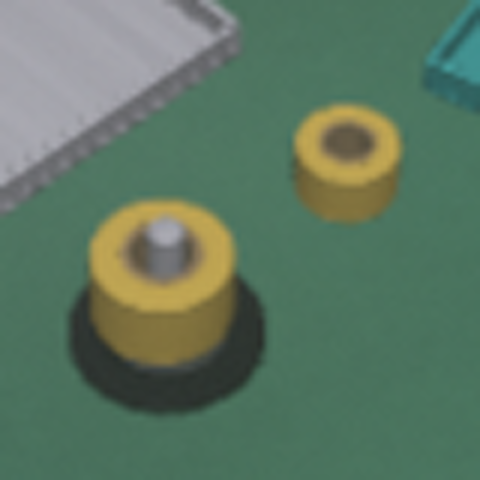

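The crop confirms it: the full-size roll on its stand is at crop (162,280), and the smaller loose one at (348,160) is not wanted. I move above the roll on the post.

Emit:
{"fn": "drive_tool", "kwargs": {"moves": [[0.75,-0.97,0,0,0,0.26,1],[0.75,-0.97,0,0,0,0.26,1],[0.75,-0.97,0,0,0,0.26,1],[0.75,-0.97,0,0,0,0.26,1],[0.75,-0.97,0,0,0,0.26,1],[0.75,-0.97,0,0,0,0.26,1],[0.75,-0.97,0,0,0,0.26,1],[0.75,-0.97,0,0,0,0.26,1]], "force": 30}}

```text
t: 1.7
tcp_pos: [0.4014, 0.3511, 0.2315]
ee_rot: [-0.006, 3.141, 0.001]
wrist_force: [-0.1, 0.2, -0.4]
opening: 0.999
```

Emit:
{"fn": "drive_tool", "kwargs": {"moves": [[0.75,-0.97,0,0,0,0,1],[0.75,-0.97,0,0,0,0,1],[0.75,-0.97,0,0,0,0,1],[0.75,-0.97,0,0,0,0,1],[0.75,-0.97,0,0,0,0,1],[0.75,-0.97,0,0,0,0,1],[0.75,-0.97,0,0,0,0,1],[0.75,-0.97,0,0,0,0,1]]}}

```text
t: 2.7
tcp_pos: [0.5814, 0.1181, 0.2314]
ee_rot: [-0.003, 3.141, 0.0]
wrist_force: [0.3, 0.1, 0.1]
opening: 1.003
```

Emit:
{"fn": "drive_tool", "kwargs": {"moves": [[0.8,-1,0,0,0,0,1],[0,0,0,0,0,0,1],[0,0,0,0,0,0,1]]}}

```text
t: 3.08
tcp_pos: [0.604, 0.0893, 0.2311]
ee_rot: [0.003, -3.141, -0.001]
wrist_force: [0.2, 0.5, -0.4]
opening: 1.004
```

```bash
python3 - <<'E'
from h import *
s=manip.read_state(); w=manip.camera("wrist"); save(w,"w1.png",None,1.3)
T=np.eye(4);T[:3,:3]=cv2.Rodrigues(np.array(s["ee_rot"]))[0];T[:3,3]=s["tcp_pos"]
C=T@np.array(w["mount"]); print(s["t"],s["tcp_pos"],T[:3,:3].round(3),C.round(3))
for q,z in (("roll_yellow",.056),("tray",.02)):
  for r in manip.trace(q,w):
    e=r["extent"]; print(q,round(r["score"],2),np.round(e),ray(w,e[0],e[1],z,C).round(3))
E
```

```text
3.075 [0.60402646 0.08934843 0.23111185] [[-1.    -0.002 -0.001]
 [-0.002  1.     0.   ]
 [ 0.001  0.    -1.   ]] [[-0.003  0.951  0.309  0.524]
 [ 1.     0.003  0.001  0.089]
 [ 0.001  0.309 -0.951  0.375]
 [ 0.     0.     0.     1.   ]]
roll_yellow 0.87 [260. 169.  58.  61.] [0.605 0.09  0.056]
roll_yellow 0.65 [259.  48.  49.  47.] [0.493 0.088 0.056]
tray 0.68 [ 89.  87. 172. 170.] [ 0.527 -0.088  0.02 ]
```

View pics/w1.png

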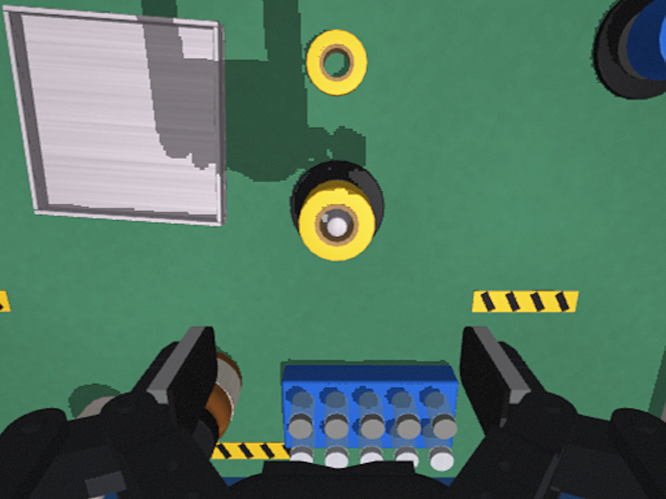

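The wrist view shows the chosen roll with its post tip at (337,227), the small loose ring at (337,62), and the steel tray's corners at about (5,8), (222,20), (222,225) and (36,212).

```bash
python3 - <<'E'
from h import *
s=manip.read_state(); w=manip.camera("wrist")
T=np.eye(4);T[:3,:3]=cv2.Rodrigues(np.array(s["ee_rot"]))[0];T[:3,3]=s["tcp_pos"]
C=T@np.array(w["mount"])
print("tip",ray(w,337/1.3,227/1.3,.07,C).round(4))
h=cv2.cvtColor(w["frame"],cv2.COLOR_RGB2HSV); m=cv2.inRange(h,(20,150,180),(33,255,255)); m[:130]=0;m[210:]=0
x,y,ww,hh=cv2.boundingRect(m);print(x,y,ww,hh,[ray(w,u,v,.056,C).round(3) for u,v in((x,y+hh/2),(x+ww,y+hh/2),(x+ww/2,y),(x+ww/2,y+hh))])
P=[ray(w,u/1.3,v/1.3,.02,C)[:2] for u,v in((5,8),(222,20),(222,225),(36,212))];print(np.round(P,3),np.mean(P,0).round(4))
E
```

```text
tip [0.6071 0.0898 0.07  ]
229 144 59 57 [array([0.609, 0.059, 0.056]), array([0.609, 0.119, 0.056]), array([0.58 , 0.089, 0.056]), array([0.639, 0.089, 0.056])]
[[ 0.453 -0.158]
 [ 0.46   0.003]
 [ 0.619 -0.01 ]
 [ 0.609 -0.169]] [ 0.5353 -0.0837]
```

Emit:
{"fn": "drive_tool", "kwargs": {"moves": [[0.17,0,-1,0,0,0,1],[0,0,-1,0,0,0,1],[0,0,-1,0,0,0,1],[0,0,-1,0,0,0,1],[0,0,-1,0,0,0,1],[0,0,-0.9,0,0,0,1],[0,0,-0.5,0,0,0,1],[0,0,-0.5,0,0,0,1]]}}

```text
t: 4.28
tcp_pos: [0.6101, 0.0896, 0.0241]
ee_rot: [-0.004, 3.141, -0.0]
wrist_force: [-0.5, -0.3, 0.2]
opening: 0.999
```

Emit:
{"fn": "drive_tool", "kwargs": {"moves": [[0,0,0,0,0,0,0.75],[0,0,0,0,0,0,0.3],[0,0,0,0,0,0,0.3],[0,0,0,0,0,0,0.3],[0,0,0,0,0,0,0.3],[0,0,0,0,0,0,0.3]], "force": 35}}

```text
t: 5.03
tcp_pos: [0.6101, 0.0891, 0.0249]
ee_rot: [-0.004, 3.141, -0.0]
wrist_force: [0.0, -0.9, 4.8]
opening: 0.688
```

Emit:
{"fn": "drive_tool", "kwargs": {"moves": [[0,0,0.2,0,0,0,0.3],[0,0,0.4,0,0,0,0.3],[0,0,0.5,0,0,0,0.3],[0,0,0.6,0,0,0,0.3],[0,0,0.6,0,0,0,0.3],[0,0,0.6,0,0,0,0.3],[0,0,0.4,0,0,0,0.3],[0,0,0,0,0,0,0.3]]}}

```text
t: 6.02
tcp_pos: [0.6104, 0.0892, 0.1246]
ee_rot: [-0.004, 3.139, -0.0]
wrist_force: [0.5, 0.0, -0.0]
opening: 0.686
```

```bash
python3 - <<'E'
from h import *
b=manip.camera("scene"); w=manip.camera("wrist")
save(b,"d.png",(150,160,310,280),5)
for r in manip.trace("roll_yellow",b):print(round(r["score"],2),r["extent"])
E
```

```text
0.64 [257.7, 219.4, 17.4, 18.9]
0.63 [227.6, 208.7, 28.0, 25.3]
```

View pics/d.png

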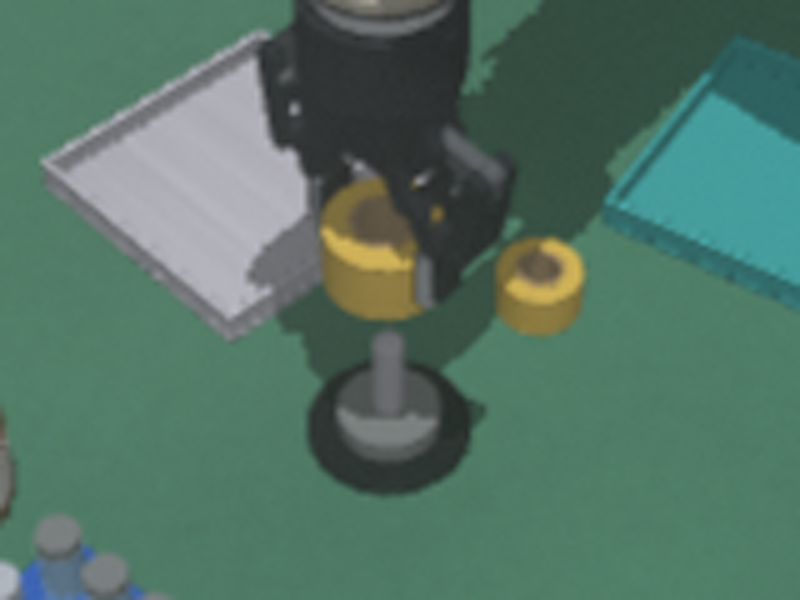

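The roll at crop (370,250) hangs level and clear of its post tip at (388,340). Next I carry it over the tray.

Emit:
{"fn": "drive_tool", "kwargs": {"moves": [[-0.2,-0.4,0,0,0,0,0.3],[-0.4,-0.9,0,0,0,-0.1,0.3],[-0.4,-0.9,0,0,0,-0.1,0.3],[-0.4,-0.9,0,0,0,-0.1,0.3],[-0.4,-0.9,0,0,0,0,0.3],[-0.4,-0.9,0,0,0,0,0.3],[-0.3,-0.9,0,0,0,0,0.3],[0,0,0,0,0,0,0.3]]}}

```text
t: 7.18
tcp_pos: [0.5335, -0.0869, 0.1228]
ee_rot: [-0.084, -3.139, -0.0]
wrist_force: [-0.3, 0.0, -0.1]
opening: 0.688
```

```bash
python3 - <<'E'
from h import *
s=manip.read_state();w=manip.camera("wrist");b=manip.camera("scene")
A=cv2.resize(w["frame"],(512,384)); B=cv2.resize(b["frame"][130:260,130:280],(440,384))[:,:288+100]
cv2.imwrite("pics/e.png",np.hstack([A,B])[:,:,::-1][:, :800])
T=np.eye(4);T[:3,:3]=cv2.Rodrigues(np.array(s["ee_rot"]))[0];T[:3,3]=s["tcp_pos"]
np.savez("w.npz",C=T@np.array(w["mount"]),fx=w["fx"],fy=w["fy"],cx=w["cx"],cy=w["cy"]); print(s["tcp_pos"])
E
```

```text
[ 0.53351734 -0.08685037  0.12284465]
```

View pics/e.png

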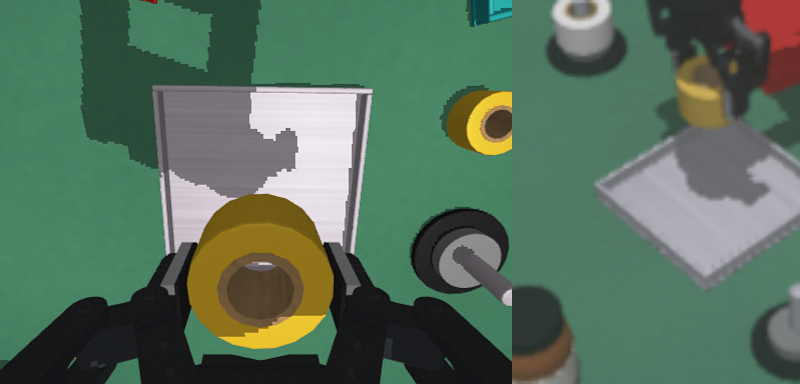

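The tray's near-base edge runs from (153,87) to (372,91), and its midpoint lines up with the roll at (261,270).

```bash
python3 - <<'E'
from h import *
d=np.load("w.npz");p={k:float(d[k]) for k in("fx","fy","cx","cy")}
A,B=[ray(p,u,v,.02,d["C"])[:2] for u,v in((153,87),(372,91))]
e=(B-A)/np.linalg.norm(B-A);n=np.array([e[1],-e[0]])
print(A,B,np.linalg.norm(B-A),(A+B)/2+.08*n)
E
```

```text
[ 0.45143852 -0.15960616] [ 0.4624913  -0.00154468] 0.15844745588108664 [ 0.53677003 -0.08615596]
```

Emit:
{"fn": "drive_tool", "kwargs": {"moves": [[0.1,0,-0.4,0,0,0,0.3],[0,0,-0.7,0,0,0,0.3],[0,0,-0.7,0,0,0,0.3],[0,0,-0.7,0,0,0,0.3],[0,0,-0.6,0,0,0,0.3],[0,0,-0.4,0,0,0,0.3],[0,0,-0.15,0,0,0,0.3],[0,0,0,0,0,0,0.3]]}}

```text
t: 8.28
tcp_pos: [0.5378, -0.0846, 0.0136]
ee_rot: [-0.078, -3.14, -0.0]
wrist_force: [-0.4, -0.4, -0.7]
opening: 0.688
```

Emit:
{"fn": "drive_tool", "kwargs": {"moves": [[0,0,-0.06,0,0,0,0.3],[0,0,0,0,0,0,0.3]]}}

```text
t: 8.52
tcp_pos: [0.538, -0.085, 0.0125]
ee_rot: [0.079, 3.14, -0.001]
wrist_force: [0.3, -0.7, 0.1]
opening: 0.687
```

Emit:
{"fn": "drive_tool", "kwargs": {"moves": [[0,0,-0.05,0,0,0,0.3],[0,0,-0.05,0,0,0,0.3],[0,0,0,0,0,0,0.3]]}}

```text
t: 8.9
tcp_pos: [0.5377, -0.0849, 0.009]
ee_rot: [-0.079, -3.141, 0.0]
wrist_force: [-0.6, 0.1, -0.1]
opening: 0.687
```

Emit:
{"fn": "drive_tool", "kwargs": {"moves": [[0,0,-0.05,0,0,0,0.3],[0,0,0,0,0,0,0.3]]}}

```text
t: 9.15
tcp_pos: [0.5377, -0.0849, 0.0089]
ee_rot: [0.079, 3.14, -0.0]
wrist_force: [-2.7, 1.1, 10.5]
opening: 0.682
```

Contact, 10 N. I release the roll and rise.

Emit:
{"fn": "drive_tool", "kwargs": {"moves": [[0,0,0,0,0,0,0.8],[0,0,0,0,0,0,0.9],[0,0,0,0,0,0,0.9],[0,0,0,0,0,0,0.9],[0,0,0.3,0,0,0,0.9],[0,0,0.6,0,0,0,0.9],[0,0,1,0,0,0,0.9],[0,0,1,0,0,0,0.9]]}}

```text
t: 10.15
tcp_pos: [0.5378, -0.0849, 0.0965]
ee_rot: [0.079, 3.14, -0.001]
wrist_force: [-0.3, 0.0, -0.1]
opening: 0.898
```

Emit:
{"fn": "drive_tool", "kwargs": {"moves": [[0,0,1,0,0,0,0.9],[0,0,1,0,0,0,0.9],[0,0,1,0,0,0,0.9],[0,0,0.5,0,0,0,0.9],[0,0,0,0,0,0,0.9]]}}

```text
t: 10.78
tcp_pos: [0.5382, -0.085, 0.201]
ee_rot: [0.079, 3.138, -0.002]
wrist_force: [0.1, 0.3, -0.4]
opening: 0.9
```

```bash
python3 - <<'E'
from h import *
s=manip.read_state();w=manip.camera("wrist");b=manip.camera("scene")
B=cv2.resize(b["frame"][80:290,100:380],(512,384))[:,:288]
B=cv2.resize(b["frame"][80:290,100:380],(400,300))
cv2.imwrite("pics/f.png",np.hstack([cv2.resize(w["frame"],(400,300)),B])[:,:,::-1])
T=np.eye(4);T[:3,:3]=cv2.Rodrigues(np.array(s["ee_rot"]))[0];T[:3,3]=s["tcp_pos"];C=T@np.array(w["mount"])
print(s["t"],s["tcp_pos"],s["wrist_force"])
for r in manip.trace("roll_yellow",w):
  e=r["extent"];print(e,r["score"],ray(w,e[0],e[1],.03,C))
for q in("roll_blue","roll_white"): print(q,manip.trace(q,b)[0]["extent"])
E
```

```text
10.775 [ 0.53822047 -0.08502202  0.20100277] [ 0.07892987  0.28789854 -0.36122906]
[261.2, 166.3, 63.4, 64.5] 0.86 [ 0.53633452 -0.0836016   0.03      ]
[436.3, 109.7, 63.4, 47.4] 0.71 [0.48970672 0.08339247 0.03      ]
roll_blue [341.6, 258.9, 27.7, 30.5]
roll_white [156.6, 137.3, 23.1, 23.2]
```

View pics/f.png

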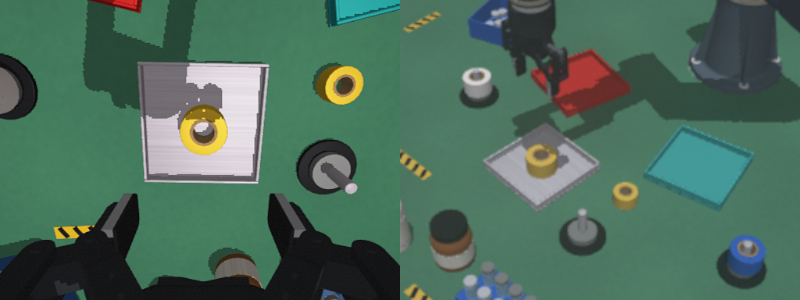

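The roll lies flat in the middle of the steel tray at wrist (204,130). Blue (747,255) and white (477,85) are still on their posts, and the gripper is clear.

```bash
python3 -c "
from station import manip; print(manip.hand_in())"
```

```text
the job is handed in; nothing more can be done
None
```

The yellow roll is lying flat in the steel tray, and I handed the job in about 10.8 s into the 38 s limit. `hand_in` gives no verdict.

- **Lift:** I raised the 60 mm yellow roll about 100 mm straight up off its post. A picture showed it level and clear of the tip.
- **Placing:** I lowered it to the tray floor in millimetre steps until the wrist read about 10 N, then released it. The arm then rose about 190 mm.
- **Last checks:** The roll measured at (0.536, -0.084), within about 3 mm of the tray centre I had measured, (0.537, -0.086). The blue and white rolls are still on their posts, at nearly the same pixels as at the start. The gripper touches nothing.
- **Disagreements:** The early top and scene estimates of the roll and tray differed by 1–2 cm. I used the closer wrist-camera measurements instead, which matched the given sizes.

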